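Stow the tall flask in the ward drinks caddy

TASK

Get the drinks caddy ready for the ward round: push the tall steel vacuum flask low on its body so that it slides upright across the worktop, through the open mouth of the steel wire caddy and fully home against the rail at the back of its place, then push the caddy's swing gate right shut in front of it. The flask is full and easily toppled: it must only slide, never rock over or leave the worktop, so do not lift or carry it. Leave the other things standing on the worktop where they are.

Things in the scene. Friction and masses are not known exactly. Their poses are not given: they have to be found in the camera images.
- flask: the tall slim vacuum flask, tallest loose thing on the worktop: steel, black foot ring, black cap; a straight cylinder 68 mm in diameter up to 195 mm, 265 mm tall overall, about 0.75 kg. Origin at the centre of its underside, at z = 0; z axis up. Friction with the worktop about 0.4 to 0.8: pushes above about 40 mm can tip it.
- caddy: the fixed stainless rod-frame drinks caddy, 116 mm wide, about 290 mm long, two columns of paper beakers in its rear. Origin on the worktop exactly where the flask's centre stands when fully home. y axis points out of the open mouth (the flask goes in along -y), x across it. Rails of 8 mm rod at 30 and 105 mm height; no floor. Inner faces: sides x = -50 and +50 mm, back y = -34 mm.
- gate (a joint): angle of the caddy's swing gate in rad: 0 = right shut across the mouth, 1.57 = straight out of the mouth, larger = opened farther (limit 2.5). Vertical hinge at the mouth post x = +54, y = +38 mm of the caddy; at angle q the gate points along (-cos q, sin q) in the caddy's x, y. Two 8 mm bars at 45 and 90 mm height. It stays where left; about 1 N at the tab moves it.
- gate_tab (a point): centre of the flat push tab at the gate's free end: 22 mm long, 6 mm thick, 40 to 95 mm above the worktop, centre 119 mm from the hinge along the gate and 9 mm off the hinge line on its outer side. x axis along the gate towards the hinge, y axis out of its outer side, the side to push on to shut it.
- caddy_mouth (a point): middle of the caddy's open mouth, 70 mm above the worktop, 38 mm out along the caddy's y from its origin, midway between the two mouth posts (8 mm rods, 109 mm tall, at x = -54 and +54 mm of the caddy); same axes as the caddy
- jar: bystander: short wide food flask, 94 mm diameter, 135 mm tall, steel with black cap; origin at the centre of its underside
- sanitiser: bystander: white pump bottle, 62 mm diameter, 194 mm tall; origin at the centre of its underside
- mug: bystander: white mug, 80 mm diameter, 92 mm tall; origin at the centre of its underside
- meal: bystander: white plate 244 mm in diameter under a grey insulated cover, 70 mm tall; origin at the centre of its underside
- spoon: bystander: steel serving spoon lying flat, about 200 mm long; origin at its middle
- shaker: bystander: small glass salt shaker with a steel top, 42 mm diameter, 81 mm tall; origin at the centre of its underside

How it is judged:
On the way:
1. the flask stands fully home in the caddy, against the back rail, while the gate is still open (y of flask in the frame of caddy between -0.008 and 0.008 m and x of flask in the frame of caddy between -0.022 and 0.022 m and angle between flask's own z axis and vertical below 0.06 rad and height (world z) of flask below 0.008 m and value of joint gate above 0.5 rad), for 0.2 s.
At the end, for the whole second after the job is handed in: the flask stands upright (within 0.06 rad) on the worktop in its place in the caddy, its centre within 8 mm of fully home along the caddy and between the side rails, at rest, and the gate is shut to within 0.08 rad (y of flask in the frame of caddy between -0.008 and 0.008 m and x of flask in the frame of caddy between -0.022 and 0.022 m and angle between flask's own z axis and vertical below 0.06 rad and height (world z) of flask below 0.008 m and value of joint gate below 0.08 rad and linear speed of flask below 0.01 m/s); the robot touches nothing.
It fails at once if the flask rocks or tips more than 0.17 rad (10 degrees) (angle between flask's own z axis and vertical above 0.17 rad).
It fails at once if the flask is lifted more than 12 mm off the worktop (height (world z) of flask above 0.012 m).
It fails at once if another thing on the worktop is moved more than 25 mm (distance of any of jar, sanitiser, mug, meal, spoon, shaker from where it was at the start of the episode above 0.025 m).
It also fails if it takes over 67 s, if anything falls off the work surface, if the arm or the gripper's body presses on something with over 40 N, if the wrist force passes 120 N, or if a joint passes its speed limit or range.

ROBOT

A 7-joint arm with a two-finger parallel gripper is mounted at the origin on the work surface. World frame = base frame: x ahead of the robot, y to its left, z up, the work surface at z = 0. Lengths are in m, angles in rad, forces in N, time in s.
With the tool pointing down it reaches from about 0.4 to 0.875 m from the base axis. Payload 4.4 kg.
Tool frame: the origin (TCP) lies midway between the tips of the shut fingers; the grasp point (between the pads) lies 19 mm behind it; y points along the fingers, z is the direction in which the jaws open and shut, and the axes are right-handed (so a half turn about y gives the same grasp; the last joint's range is limited). The gripper opens to 85 mm and grips with 20 to 120 N. Pads are 22 mm wide; open, the fingers measure 114 mm over their backs; the gripper's body (76 mm by 85 mm) begins 54 mm behind the grasp point. The pads swing forward as they close: fully open they stand 13 mm farther back than shut.
Start: joints at [-1.285, 0.628, 0.038, 1.517, -0.027, 0.996, -0.02], TCP at [0.224, 0.61, 0.231] pointing down, gripper open.
Joint ranges: [-3.06, 3.06], [-0.37, 2.12], [-1.25, 1.32], [0.18, 2.47], [-1.1, 4.24], [0.23, 1.98], [-2.94, 2.94]. Speed limits (rad/s): [2.57, 2.57, 3.14, 3.14, 3.14, 3.14, 3.14].

INTERFACE

Orientations are given as a rotation vector (axis times angle).
In Python, from station import r gives the robot as it stands. The module is installed in compiled form; this text tells all that it offers. Calls block until the motion is done:
- r.move_pose(position, orientation): joint-space move of the TCP to a pose.
- r.movel(position, rot=None, vel=0.15): straight line of the TCP; rot=None keeps the orientation; vel is the mean speed in m/s.
- r.goto_joints(angles): joint-space move.
- r.set_gripper(opening, grasp_force=None): finger opening in m; grasp_force is the grip in N (None keeps the last); returns when the fingers have stopped.
- r.dwell(seconds).
- r.ik(position, orientation): joint angles nearest the present ones, or None.
- r.sense(): the state.
- r.get_image(name): name is "scene" or "side" or "wrist"; returns a dict with "frame" (420x560x3 uint8, red, green, blue), "depth" (420x560 float32, m along the optical axis (not along the pixel's ray), 0 where there is no reading), "mtx" (3x3 intrinsics, pixels), "dist_coeffs" ([k1, k2, p1, p2, k3] as OpenCV has them; the pictures are not rectified), "pose" (4x4, takes a point from camera to world coordinates); the wrist camera has in their place "mount" (4x4, takes a point from camera to tool coordinates, whose origin is the TCP and whose axes are the tool frame's). Camera axes: x right, y down, z forward; pixel columns grow to the right and rows downward; lengths in m; the calibration is good to about 2 mm. A picture is of the moment at which its call begins: read the wrist's pose just before it.
A pose or a line that the arm cannot do raises r.MotionError and nothing moves.
- r.job_done(): hands the job in, once; it reports no verdict.
Trained networks look in a picture, given as the dict that the camera call returned (one of the last four; its "shot" number tells which), for a name from the list of things; names that differ only in an ending like _2 or _b are one class to them, and where a whole thing is asked for, a point or a joint stands for the part that bears it (a point fixed in the world has none). Each returns a list of dicts, best first, with "p" (0 to 1); they miss things now and then, are a little off and sometimes report something else, mostly with a low value. They report only what shows in the picture. A call takes as long as a camera call.
- r.masks_of(thing, picture): "pixels" (420x560 bool, what is visible of it) and "rect" ([left, top, right, bottom] in pixels, round what is visible of it).
The state is a dict: "time_s": time; "joint_positions": joint angles; "joint_velocities": joint speeds; "joint_efforts": joint torques, N m; "tcp_pos": TCP position; "ee_rot": TCP orientation; "ft_force": force on the tool from outside, world axes, zero at the start; "torque": the same for the moment, N m; "gripper_width": finger opening in m.
Only numpy, scipy, OpenCV 4.12 (cv2) and the standard library are available. Lean on these libraries where they do the work, as an engineer would, in place of code of your own. Each camera call takes 0.05 s, during which the arm holds its last target. There are 200 camera calls.

## Working session

There is one attempt and no reset: what is moved stays moved. The work goes in short steps, each a Python script; the robot and the scene stay as the last script left them, time stands still between calls to the robot, and variables do not carry over. Pictures are saved under pics/ and viewed, about 8 in all and at most 12, crops included, and the job is handed in when it is done.

```bash
mkdir -p pics; cat > h.py <<'E'
import numpy as np, cv2
from station import r
def cloud(im, mask=None):
    d=im["depth"]; m=d>0
    if mask is not None: m&=mask
    v,u=np.nonzero(m)
    p=cv2.undistortPoints(np.stack([u,v],1).astype(np.float64)[:,None],im["mtx"],np.array(im["dist_coeffs"],float))[:,0]
    z=d[v,u]; c=np.c_[p*z[:,None],z]
    T=np.array(im["pose"]); return c@T[:3,:3].T+T[:3,3], np.c_[u,v]
def save(im,n): cv2.imwrite("pics/"+n,im["frame"][:,:,::-1])
E
python3 - <<'E'
from h import *
s=r.sense();print(s["time_s"],s["tcp_pos"],s["ee_rot"],s["ft_force"])
for n in("scene","side"):
    im=r.get_image(n);save(im,n+"0.png");print(n,np.round(im["pose"],3).tolist())
    for t in["flask","caddy","gate","gate_tab","jar","sanitiser","mug","meal","spoon","shaker"]:
        for k in r.masks_of(t,im)[:2]:
            c,_=cloud(im,k["pixels"])
            if len(c)<3: print(t,k["p"],k["rect"],"nodepth");continue
            print(t,round(k["p"],2),k["rect"],len(c),np.round(np.percentile(c,[3,50,97],axis=0),3).tolist())
E
```

```text
0.0 [0.22371738 0.60961963 0.23039709] [-1.55498714  0.27634267 -0.2758232 ] [-0.54205757  0.07591554  0.28009653]
scene [[-0.869, 0.433, -0.238, 0.889], [0.494, 0.75, -0.44, 0.732], [-0.012, -0.5, -0.866, 1.363], [0.0, 0.0, 0.0, 1.0]]
flask 0.8 [288.1, 164.7, 311.4, 229.9] 1408 [[0.462, 0.082, 0.0], [0.497, 0.124, 0.173], [0.517, 0.137, 0.265]]
caddy 0.61 [194.6, 52.1, 268.7, 200.8] 3365 [[0.439, -0.427, 0.001], [0.525, -0.25, 0.109], [0.643, -0.101, 0.234]]
caddy 0.43 [289.3, 162.9, 312.4, 227.3] 1324 [[0.464, 0.086, 0.019], [0.498, 0.124, 0.178], [0.517, 0.137, 0.265]]
gate 0.65 [215.1, 155.4, 228.9, 196.8] 259 [[0.586, -0.189, -0.005], [0.625, -0.126, 0.061], [0.677, -0.057, 0.096]]
gate 0.36 [314.7, 165.8, 327.6, 185.9] 251 [[0.339, 0.004, 0.004], [0.359, 0.028, 0.058], [0.372, 0.038, 0.08]]
gate_tab 0.48 [215.9, 158.2, 234.8, 198.3] 190 [[0.587, -0.186, -0.005], [0.621, -0.136, 0.05], [0.679, -0.057, 0.097]]
jar 0.67 [371.4, 237.9, 408.2, 279.4] 1084 [[0.314, 0.325, -0.002], [0.345, 0.363, 0.045], [0.392, 0.424, 0.092]]
jar 0.59 [216.0, 238.9, 247.2, 288.1] 1274 [[0.701, 0.133,
[... 1413 characters left out ...]
5, 0.182, 0.135]]
sanitiser 0.64 [373.4, 190.1, 401.8, 248.6] 1145 [[0.707, 0.254, 0.004], [0.741, 0.27, 0.1], [0.761, 0.3, 0.19]]
mug 0.66 [302.0, 135.6, 328.7, 170.9] 836 [[0.315, 0.318, 0.0], [0.363, 0.347, 0.057], [0.392, 0.419, 0.09]]
meal 0.64 [369.6, 168.0, 446.8, 226.8] 3007 [[0.567, 0.371, 0.007], [0.689, 0.458, 0.051], [0.763, 0.557, 0.07]]
spoon 0.54 [94.9, 228.6, 146.2, 256.3] 345 [[0.208, -0.351, -0.002], [0.283, -0.321, 0.012], [0.378, -0.277, 0.02]]
shaker 0.7 [224.0, 185.3, 233.8, 215.0] 334 [[0.344, -0.01, 0.001], [0.366, 0.003, 0.047], [0.374, 0.025, 0.08]]
shaker 0.39 [81.5, 222.8, 274.8, 337.0] 7669 [[0.454, -0.434, -0.002], [0.537, -0.308, 0.105], [0.638, -0.098, 0.208]]
```

```bash
python3 - <<'E'
from h import *
C=[]
crops=[]
for n in("scene","side"):
    im=r.get_image(n);c,uv=cloud(im);C.append(c)
    fr=im["frame"]
    x,y=(150,40) if n=="scene" else (70,120)
    crops.append(cv2.resize(fr[y:y+250,x:x+250][:,:,::-1],(400,400),interpolation=cv2.INTER_CUBIC))
    m=(np.abs(c[:,0]-.49)<.06)&(np.abs(c[:,1]-.1)<.06)
    f=c[m&(c[:,2]>.03)&(c[:,2]<.19)]
    from scipy.optimize import least_squares
    s=least_squares(lambda p:np.hypot(f[:,0]-p[0],f[:,1]-p[1])-.034,[.48,.1],loss="soft_l1",f_scale=.002)
    t=c[m&(c[:,2]>.25)]
    print(n,"flask",s.x,np.median(np.abs(s.fun)),"top",t.mean(0),len(t))
np.save("C0.npy",np.vstack(C))
cv2.imwrite("pics/crop0.png",np.hstack(crops))
# topdown 0.38-0.78 x , y -0.46..0.14 ; 1mm/px
img=np.zeros((600,400,3),np.uint8)
for k,c in enumerate(C):
    m=(c[:,2]>.02)&(c[:,2]<.125)
    q=c[m]; i=((.14-q[:,1])*1000).astype(int); j=((q[:,0]-.38)*1000).astype(int)
    ok=(i>=0)&(i<600)&(j>=0)&(j<400); i,j,z=i[ok],j[ok],q[ok,2]
    img[i,j,k*2]=255
    img[i[z>.1],j[z>.1],1]=255
cv2.imwrite("pics/top0.png",img)
E
```

```text
scene flask [0.48371763 0.10247695] 0.0007958821686577244 top [0.48634424 0.10624024 0.2612356 ] 300
side flask [0.48404607 0.09805452] 0.000921611228695253 top [0.49136181 0.09309788 0.26061358] 265
```

View pics/crop0.png

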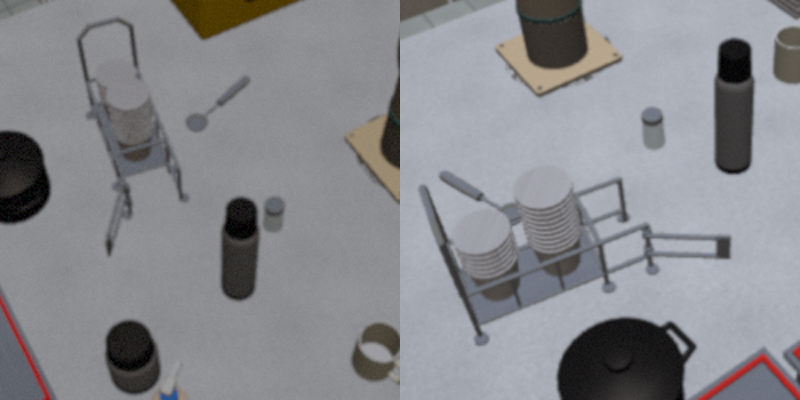

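View pics/top0.png

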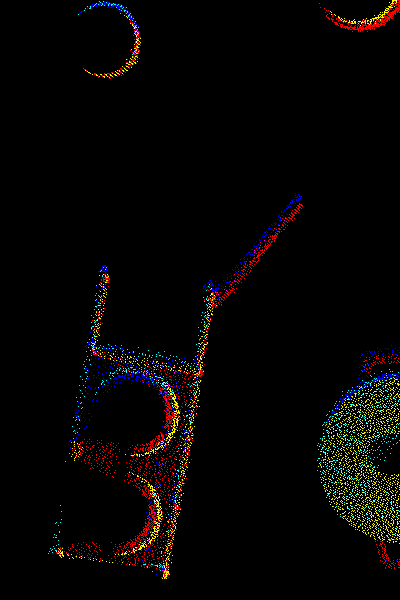

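The crops show the flask at (240,250) in the left half, standing clear. The caddy mouth faces it, and the gate is open to the caddy's +x side. The top-down plot agrees with the given sizes, with posts about 108 mm apart. The two cameras differ by about 4 mm in y. Next I'll fit the caddy and gate and check that the poses are reachable.

```bash
cat >> h.py <<'E'
from scipy.optimize import least_squares
from scipy.spatial.transform import Rotation as R
def segd(p,a,b):
    a=np.array(a);b=np.array(b);t=np.clip(((p-a)@(b-a))/((b-a)@(b-a)),0,1)
    return np.hypot(*(p-a-t[:,None]*(b-a)).T)
def rot2(th): return np.array([[np.cos(th),-np.sin(th)],[np.sin(th),np.cos(th)]])
def fit(c,p0=(.532,-.18,-.16)):
    q=c[(c[:,2]>.096)&(c[:,2]<.116)][:,:2]
    def d(p):
        l=(q-p[:2])@rot2(p[2])
        return np.min([segd(l,(54,38),(54,-230)) if 0 else segd(l,(.054,.038),(.054,-.23)),segd(l,(-.054,.038),(-.054,-.038)),segd(l,(-.054,-.038),(.054,-.038))],0)
    q=q[d(p0)<.012]
    s=least_squares(d,p0,loss="soft_l1",f_scale=.003);p=s.x
    g=c[(c[:,2]>.05)&(c[:,2]<.1)]; l=(g[:,:2]-p[:2])@rot2(p[2])-[.054,.038]
    rr=np.hypot(*l.T); k=(rr>.04)&(rr<.14)&(l[:,1]>.0); l=l[k]
    a=np.arctan2(l[:,1],-l[:,0])
    return p,np.median(s.fun),len(q),np.median(a),rr[k].max(),len(l)
def tool(d,tilt,flip=1):
    d=np.array(d)/np.hypot(*d); y=np.array([d[0]*np.sin(tilt),d[1]*np.sin(tilt),-np.cos(tilt)])
    z=flip*np.array([-d[1],d[0],0]); return R.from_matrix(np.c_[np.cross(y,z),y,z]).as_rotvec()
E
python3 - <<'E'
from h import *
s=r.sense();print(np.round(R.from_rotvec(s["ee_rot"]).as_matrix(),2).tolist())
for n in("scene","side"):
    c,_=cloud(r.get_image(n)); print(n,fit(c))
th=-.16;X=rot2(th)[:,0];Y=rot2(th)[:,1];H=np.array([.532,-.18]);F=np.array([.484,.1])
W=H+.11*Y
for tilt in(.6,.8,1.0):
  for fl in(1,-1):
    for nm,pt,d in[("F",F-.1*(W-F)/np.hypot(*(W-F)),W-F),("W",W,W-F),("W2",W+.09*Y,-Y),("home",H+.034*Y,-Y),("gate",H+.15*X+.12*Y,-Y),("g2",H-.065*X+.06*Y,-Y)]:
        o=r.ik([*pt,.02 if nm[0]!="g" else .06],tool(d,tilt,fl)); print(tilt,fl,nm,None if o is None else np.round(o,2).tolist())
E
```

```text
[[0.94, -0.0, 0.34], [-0.34, 0.0, 0.94], [-0.0, -1.0, 0.0]]
scene (array([ 0.52988041, -0.17875707, -0.17163059]), np.float64(0.0022156434609052686), 326, np.float64(2.166953974492953), np.float64(0.13248332454898565), 116)
side (array([ 0.53248645, -0.18520832, -0.16820426]), np.float64(0.0018647091441002773), 620, np.float64(2.1853480659425175), np.float64(0.12823091207797102), 213)
0.6 1 F [-1.18, 1.0, 0.54, 2.0, 0.19, 0.5, -0.62]
0.6 1 W [-0.56, 0.95, 0.42, 2.11, 1.24, 0.28, -1.18]
0.6 1 W2 [-0.74, 1.08, 0.61, 1.72, -0.01, 0.74, -0.48]
0.6 1 home [-0.5, 1.04, 0.6, 1.9, 0.15, 0.48, -0.41]
0.6 1 gate [-0.5, 1.12, 0.65, 1.38, -0.0, 0.92, -0.28]
0.6 1 g2 [-0.62, 0.94, 0.63, 2.05, 0.15, 0.46, -0.46]
0.6 -1 F [-0.69, 0.92, -0.22, 1.98, 0.98, 0.88, 1.76]
0.6 -1 W [-0.29, 0.89, 0.0, 2.1, 1.43, 0.6, 1.83]
0.6 -1 W2 [-0.29, 0.98, -0.17, 1.71, 0.78, 1.0, 1.96]
0.6 -1 home [-0.11, 0.93, -0.04, 1.89, 0.94, 0.78, 2.01]
0.6 -1 gate [-0.08, 1.03, -0.2, 1.36, 0.81, 1.17, 2.29]
0.6 -1 g2 [-0.18, 0.82, -0.06, 2.04, 0.92, 0.78, 1.92]
0.8 1 F [-1.28, 1.11, 0.57, 1.92, 0.28, 0.65, -0.78]
0.8 1 W [-0.7
[... 533 characters left out ...]
 -1 g2 [-0.26, 0.92, -0.08, 1.98, 0.97, 0.98, 1.8]
1.0 1 F [-1.34, 1.23, 0.58, 1.83, 0.34, 0.81, -0.89]
1.0 1 W [-1.14, 1.57, 1.12, 2.09, -1.04, 0.26, 0.71]
1.0 1 W2 [-0.86, 1.3, 0.66, 1.53, 0.17, 1.05, -0.72]
1.0 1 home [-0.68, 1.27, 0.67, 1.77, 0.36, 0.73, -0.77]
1.0 1 gate [-0.61, 1.33, 0.72, 1.23, 0.22, 1.14, -0.53]
1.0 1 g2 [-0.82, 1.2, 0.72, 1.93, 0.3, 0.7, -0.76]
1.0 -1 F [-0.82, 1.13, -0.26, 1.82, 1.0, 1.31, 1.63]
1.0 -1 W [-0.47, 1.1, -0.02, 2.07, 1.47, 1.02, 1.54]
1.0 -1 W2 [-0.4, 1.18, -0.19, 1.51, 0.88, 1.42, 1.84]
1.0 -1 home [-0.24, 1.12, -0.07, 1.76, 1.04, 1.18, 1.8]
1.0 -1 gate [-0.21, 1.21, -0.19, 1.22, 1.01, 1.51, 2.14]
1.0 -1 g2 [-0.31, 1.03, -0.11, 1.91, 0.99, 1.18, 1.71]
```

```bash
cat >> h.py <<'E'
TH=-.170;H=np.array([.531,-.182]);X=rot2(TH)[:,0];Y=rot2(TH)[:,1];T=.8
def st():
    s=r.sense();print(round(s["time_s"],1),np.round(s["tcp_pos"],4),"F",np.round(s["ft_force"],1),"w",round(s["gripper_width"],3))
def flask(guess,shots=("scene","side"),name=None):
    ps=[]
    for n in shots:
        im=r.get_image(n);c,_=cloud(im)
        if name: save(im,name+n+".png")
        f=c[(np.hypot(c[:,0]-guess[0],c[:,1]-guess[1])<.05)&(c[:,2]>.12)&(c[:,2]<.19)]
        s=least_squares(lambda p:np.hypot(f[:,0]-p[0],f[:,1]-p[1])-.034,guess,loss="soft_l1",f_scale=.002)
        # cap axis centre vs body centre as tilt check
        print(n,"flask",np.round(s.x,4),"res",round(np.median(np.abs(s.fun)),4),"caddy fr",np.round(rot2(TH).T@(s.x-H),4)); ps.append(s.x)
    return np.mean(ps,0)
E
python3 - <<'E'
from h import *
F=np.array([.484,.100]);W=H+.115*Y;d=(W-F)/np.hypot(*(W-F));o=tool(d,T,-1)
r.set_gripper(.04)
p=F-.12*d
r.move_pose([*p,.2],o);st()
r.movel([*p,.018],vel=.15);st()
r.movel([*(F-.06*d),.018],vel=.08);st()
im=r.get_image("wrist");im2=r.get_image("side");cv2.imwrite("pics/a.png",np.hstack([im["frame"][:,:,::-1],cv2.resize(im2["frame"][120:320,180:380,::-1],(420,420))])[:,:980]);
a=cv2.imread("pics/a.png");cv2.imwrite("pics/a.png",cv2.resize(a,(798,342)))
E
```

```text
3.5 [0.4399 0.2123 0.2   ] F [ 0.4 -0.3 -0.4] w 0.04
4.8 [0.4403 0.212  0.0187] F [-0.7  0.2  1.6] w 0.04
5.8 [0.4619 0.1565 0.0178] F [ 0.2 -0.5 -0.4] w 0.04
```

View pics/a.png

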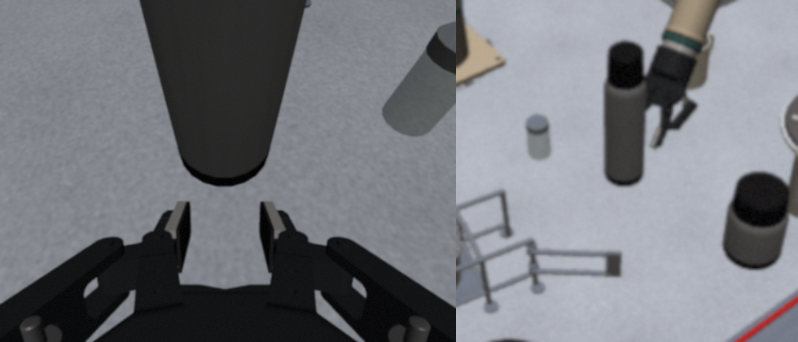

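The wrist view (left) shows the flask base at (224,170), centred between the pads at (183,225) and (268,225). I'll push to the waypoint on the caddy axis.

```bash
python3 - <<'E'
from h import *
F=np.array([.484,.100]);W=H+.115*Y;d=(W-F)/np.hypot(*(W-F))
r.movel([*(W-.045*d),.018],vel=.05);st()
f=flask(W,name="b");print("want",W,"along",(f-W)@d, "lat",(f-W)@[-d[1],d[0]], "gap",(f-r.sense()["tcp_pos"][:2])@d)
E
```

```text
9.9 [ 0.534  -0.024   0.0175] F [-3.4  7.7  6.1] w 0.04
scene flask [ 0.5441 -0.0516] res 0.0009 caddy fr [-0.0091  0.1308]
side flask [ 0.5448 -0.0545] res 0.0008 caddy fr [-0.008   0.1279]
want [ 0.55045597 -0.06865775] along -0.016715036971373894 lat 0.0001326907860975125 gap 0.03092419553784987
```

```bash
python3 - <<'E'
from h import *
F=np.array([.484,.100]);W=H+.115*Y;d=(W-F)/np.hypot(*(W-F))
r.movel([*(W-.031*d),.018],vel=.04);st()
r.movel([*(W-.10*d),.018],vel=.1)
f=flask(W); x=X@(f-H); print("x",x)
o=tool(-Y,T,-1)
p=H+x*X+.115*Y
r.movel([*(p+.11*Y),.05],vel=.1,rot=o);st()
r.movel([*(p+.055*Y),.018],vel=.08);st()
im=r.get_image("wrist");im2=r.get_image("scene");a=np.hstack([im["frame"][:,:,::-1],cv2.resize(im2["frame"][100:280,180:360,::-1],(420,420))])
cv2.imwrite("pics/c.png",cv2.resize(a,(798,342)))
E
```

```text
10.5 [ 0.5394 -0.0386  0.0176] F [ 0.   5.6 -0.1] w 0.04
scene flask [ 0.5497 -0.0652] res 0.001 caddy fr [-0.0014  0.1183]
side flask [ 0.5503 -0.0692] res 0.0008 caddy fr [-1.000e-04  1.144e-01]
x -0.0007182807246387054
12.3 [0.567  0.0393 0.0496] F [-0.4 -0.8 -0. ] w 0.04
13.2 [ 0.5593 -0.0136  0.018 ] F [-0.5  0.  -0.2] w 0.04
```

View pics/c.png

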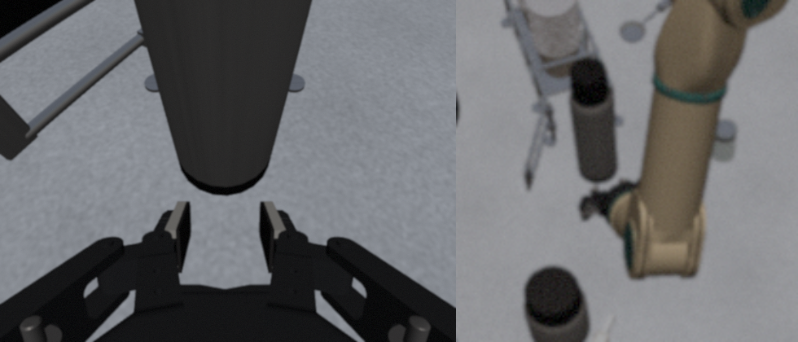

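The post feet at (150,84) and (296,84) are symmetric about the flask base at column 224, so the flask is aligned. I'll push it in and use the wrist force to detect the back rail.

```bash
python3 - <<'E'
from h import *
def go(y,v):
    r.movel([*(H+y*Y),.018],vel=v)
    return r.sense()["ft_force"][:2]@Y
print(go(.040,.05));st()
y=.040
while y>.018:
    y-=.0015; f=go(y,.02); print(round(y,4),round(f,1),end="; ")
    if f>14: break
st()
f=flask(H,name="d")
E
```

```text
6.866093769156241
16.1 [ 0.5391 -0.1399  0.0176] F [1.8 6.7 2.3] w 0.04
0.0385 6.4; 0.037 6.7; 0.0355 7.0; 0.034 6.0; 0.0325 6.9; 0.031 7.3; 0.0295 6.0; 0.028 8.0; 0.0265 11.1; 0.025 13.8; 0.0235 16.4; 18.8 [ 0.5374 -0.152   0.0171] F [ 0.4 16.6  9.6] w 0.04
scene flask [ 0.53   -0.1799] res 0.001 caddy fr [-0.0013  0.0019]
side flask [ 0.531  -0.1845] res 0.0008 caddy fr [ 0.0004 -0.0025]
```

The force rise and the 31 mm finger-to-flask gap both put the flask home. I'll retract and plan the gate arc.

```bash
cat >> h.py <<'E'
Hg=H-.002*Y
def gp(q,off):
    g=np.array([-np.cos(q),np.sin(q)]);n=np.array([np.sin(q),np.cos(q)])
    l=np.array([.054,.038])+.119*g+(.009+off)*n
    return Hg+rot2(TH)@l
def tl(q): return .8*np.clip((1.9-q)/1.1,0,1)
E
python3 - <<'E'
from h import *
r.movel([*(H+.05*Y),.018],vel=.05);r.movel([*(H+.14*Y),.03],vel=.12);flask(H)
r.movel([*(H+.15*Y),.2],vel=.2);r.set_gripper(0);st()
c,_=cloud(r.get_image("side"));print(fit(c))
for q in np.linspace(2.17,0,8):
    a=r.ik([*gp(q,.016),.06],tool(-Y,tl(q),-1));print(round(q,2),gp(q,.016),None if a is None else np.round(a,2))
a=r.ik([*gp(2.17,.06),.06],tool(-Y,0,-1));print(gp(2.17,.06),a)
r.move_pose([*gp(2.17,.06),.2],tool(-Y,0,-1));st()
r.movel([*gp(2.17,.06),.06]);st()
im=r.get_image("wrist");im2=r.get_image("side");a=np.hstack([im["frame"][:,:,::-1],cv2.resize(im2["frame"][180:360,180:360,::-1],(420,420))])
cv2.imwrite("pics/e.png",cv2.resize(a,(798,342)))
E
```

```text
scene flask [ 0.53   -0.1799] res 0.001 caddy fr [-0.0013  0.0019]
side flask [ 0.531  -0.1844] res 0.0007 caddy fr [ 0.0004 -0.0023]
22.1 [ 0.5563 -0.0342  0.1998] F [-0.3 -0.2 -0.3] w 0.0
(array([ 0.53309231, -0.18376977, -0.16890534]), np.float64(0.001817779113064747), 580, np.float64(2.190230563787525), np.float64(0.12684777446334794), 198)
2.17 [ 0.6910458  -0.08754657] [ 0.36  0.94 -0.52  1.49  0.55  0.86  2.63]
1.86 [ 0.66546718 -0.06006337] [ 0.31  0.9  -0.49  1.58  0.58  0.82  2.54]
1.55 [ 0.63272382 -0.04169318] [ 0.1   0.88 -0.37  1.64  0.71  0.88  2.3 ]
1.24 [ 0.59593723 -0.03418728] [-0.08  0.89 -0.28  1.69  0.8   0.99  2.1 ]
0.93 [ 0.55861439 -0.03826122] [-0.22  0.95 -0.21  1.73  0.86  1.12  1.94]
0.62 [ 0.52431338 -0.05352662] [-0.27  0.96 -0.17  1.8   0.9   1.14  1.86]
0.31 [ 0.49630423 -0.0785282 ] [-0.25  0.94 -0.16  1.9   0.93  1.08  1.81]
0.0 [ 0.47725711 -0.11088248] [-0.22  0.92 -0.13  1.98  0.99  1.02  1.77]
[ 0.72265825 -0.11815135] [ 0.38286047  0.98622483 -0.52074347  1.36730394  0.54354097  0.93109002
  2.70173206]
22.9 [ 0.7222 -0.1195  0.1999] F [ 0.2  0.9 -0.3] w 0.0
24.0 [ 0.7236 -0.1179  0.0612] F [-0.1  0.4  0.1] w 0.0
```

View pics/e.png

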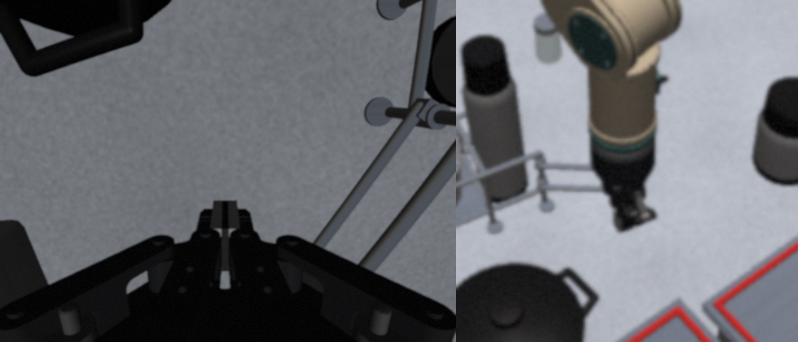

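The tip is on the gate's outer side and clear of the bars, which run from about (420,110) to (330,240) in the wrist view. I'll sweep the gate shut.

```bash
python3 - <<'E'
from h import *
for q in np.linspace(2.17,.15,15):
    r.movel([*gp(q,.016),.06],rot=tool(-Y,tl(q),-1),vel=.1)
    s=r.sense();print(round(q,2),np.round(s["ft_force"],1),end="; ")
st()
im=r.get_image("side");save(im,"f.png");im2=r.get_image("scene")
a=np.hstack([cv2.resize(im["frame"][180:360,120:300,::-1],(400,400)),cv2.resize(im2["frame"][100:260,160:320,::-1],(400,400))]);cv2.imwrite("pics/f.png",a)
E
```

```text
2.17 [ 0.6 -0.4  0.4]; 2.03 [ 0.3 -0.6  0.5]; 1.88 [-0.1  0.1  0.5]; 1.74 [ 0.5 -0.6 -0.3]; 1.59 [-0.3 -0.9  0.3]; 1.45 [ 0.9  0.1 -0.3]; 1.3 [0.3 0.  0.5]; 1.16 [-0.8  0.4  0.2]; 1.02 [ 0.6 -0.2  1.1]; 0.87 [ 0.4  0.1 -0.5]; 0.73 [ 0.5 -0.6  0.2]; 0.58 [ 0.5  0.3 -1.4]; 0.44 [ 0.7 -1.  -0.4]; 0.29 [ 1.2  0.9 -0.6]; 0.15 [-0.4  1.2 -0.4]; 29.2 [ 0.4852 -0.0946  0.0601] F [-0.4  1.2 -0.4] w 0.0
```

View pics/f.png

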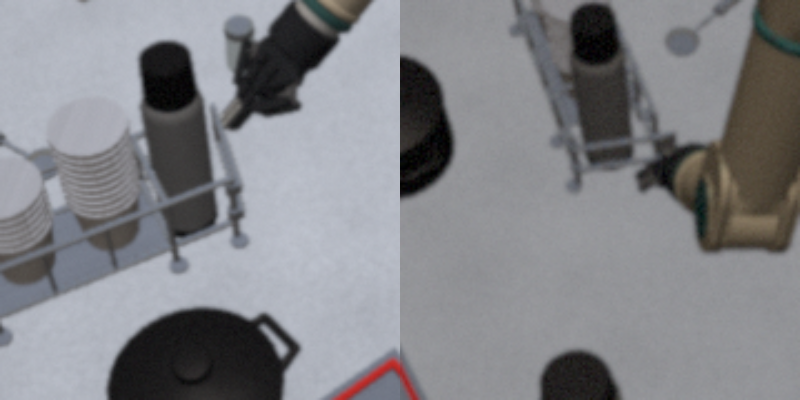

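The gate has followed the finger and is nearly closed, with the tab at the fingertip near (665,145) in the scene view. I'll finish with force-checked steps.

```bash
python3 - <<'E'
from h import *
o=tool(-Y,.8,-1);off=.018
r.movel([*gp(0,off),.06],rot=o,vel=.05)
while off>-.008:
    f=r.sense()["ft_force"][:2]@Y; print(round(off,4),round(f,1),end="; ")
    if f>7: break
    off-=.0015; r.movel([*gp(0,off),.06],vel=.02)
st()
r.movel([*(gp(0,off)+.04*Y),.06],vel=.05);r.movel([*(gp(0,off)+.12*Y),.2],vel=.2);st()
f=flask(H)
a=[]
for n in("scene","side"):
    im=r.get_image(n);c,_=cloud(im);l=(c[:,:2]-H)@rot2(TH)
    m=(c[:,2]>.06)&(c[:,2]<.1)&(l[:,0]<.05)&(l[:,0]>-.09)&(l[:,1]>.036)&(l[:,1]<.09); l=l[m]
    k=np.polyfit(l[:,0],l[:,1],1);print(n,m.sum(),"bar slope",k, "tab med",np.median(l[l[:,0]<-.058],0),"hinge side",np.median(l[np.abs(l[:,0]-.03)<.02],0))
    a.append(cv2.resize(im["frame"][180:330,150:300,::-1] if n=="side" else im["frame"][90:240,170:320,::-1],(400,400)))
cv2.imwrite("pics/g.png",np.hstack(a))
E
```

```text
0.018 -0.4; 0.0165 -0.3; 0.015 0.2; 0.0135 0.5; 0.012 0.8; 0.0105 2.4; 0.009 7.4; 31.3 [ 0.4765 -0.116   0.0598] F [-0.4  7.6  3.8] w 0.0
33.2 [ 4.957e-01 -4.000e-04  1.995e-01] F [-0.4 -0.2 -0.5] w 0.0
scene flask [ 0.53 -0.18] res 0.0011 caddy fr [-0.0013  0.0018]
side flask [ 0.5308 -0.1844] res 0.0007 caddy fr [ 0.0002 -0.0023]
scene 175 bar slope [-0.02636457  0.04874925] tab med [-0.06764922  0.05210278] hinge side [0.03119035 0.0500611 ]
side 77 bar slope [-0.00298559  0.04444307] tab med [nan nan] hinge side [0.02813365 0.04464368]
  return _methods._mean(a, axis=axis, dtype=dtype,
  ret = um.true_divide(
```

View pics/g.png

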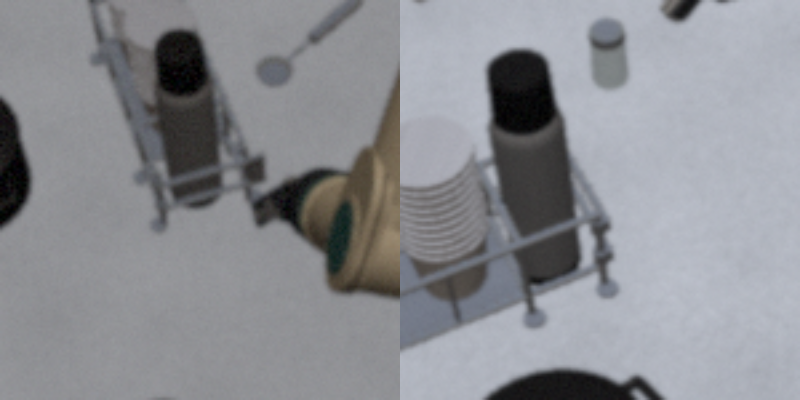

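The gate bars now run straight across the mouth, with the tab at the left post near (257,165). The force jumped to 7.4 N at the stop, and the robot is clear. I'm handing the job in.

```bash
python3 -c "
from h import *
r.dwell(.3);st();r.job_done()"
```

```text
33.7 [4.963e-01 4.000e-04 1.999e-01] F [ 0.6 -0.7  0.4] w -0.0
the job is handed in; nothing more can be done
```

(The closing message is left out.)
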